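Roll a specimen tray into the imaging dock and latch it

TASK

Push the tray with the specimen jar along the rollers, without lifting it off them, until it is fully home against the back stop of the docking bay; push gently, so that the jar stays standing and the tray is not forced hard against the stop. Then swing the latch arm fully closed across the bay mouth behind the tray. Leave the other things on the bench where they are.

Things in the scene. Friction and masses are not known exactly. Their poses are not given: they have to be found in the camera images.
- track: Fixed roller track leading into a docking bay. Origin: on the bench, mid-track; x = direction of travel into the bay (roughly to the robot's left), y across, z up. Grey rollers, 18 mm in diameter, 30 mm apart, turn freely at x = -255 to 225 mm, tops at z = 60 mm. Aluminium side rails: inner faces at y = -60 and 60 mm, tops at z = 72 mm, x = -270 to 240 mm.
- back_stop (a point): Centre of the bay's back stop face at roller-top height: x = 240, y = 0, z = 60 mm in the track's frame; axes as the track's. The stop is 110 mm high. The bay is open above; its white cheeks (inner faces in line with the rails, tops at z = 110 mm, flared at the mouth) reach from x = 75 to 240 mm. Behind the stop: white housing, x = 252 to 367 mm, 125 mm high, 200 mm wide.
- tray: White plastic open tray on the rollers, 140 mm long (its x, along the track) by 110 mm wide by 45 mm high, walls and floor 4 mm, 0.25 to 0.5 kg; 5 mm play to each side rail. Origin: centre of its underside, so its rear wall is at x = -70 mm. Fully home its origin is at x = 170 mm in the track's frame, z = 60 mm.
- jar: Small capped glass specimen jar standing loose in the tray, 36 mm in diameter, 68 mm high, about 0.1 kg. Origin: centre of its underside; z is up along its axis.
- latch (a joint): Angle (rad) of the steel latch arm about a vertical pivot. 0 (end stop) = closed, straight across the bay mouth along the track's +y, 7 mm behind a tray that is home; about 1.57 = open, pointing back along the outside of the rail, against the travel; at most 2.4. Grows counter-clockwise seen from above; stays where left (friction 0.5 N at the knob).
- latch_knob (a point): Centre of the top of the latch's black upright knob, 14 mm in diameter, 40 mm tall, standing on the arm 100 mm from the pivot. Its top is at z = 126 mm, its foot at z = 86 mm. The arm is a bar 10 mm wide, 110 mm long, z = 76 to 86 mm, passing over the rails.
- latch_pivot (a point): Top of the latch's pivot boss (22 mm in diameter, top at z = 92 mm) on its axis, outside the far side rail at the bay mouth: at x = 88 mm, y = -90 mm in the track's frame.
- media_bottle: Bystander: clear glass bottle with black cap, 70 mm in diameter, 135 mm high. Origin: centre of its underside. Leave alone.
- dishes: Bystander: stack of two clear lidded culture dishes, 92 mm in diameter, 40 mm high. Origin: centre of its underside. Leave alone.
- wipes: Bystander: cardboard wipes box, 85 by 120 by 75 mm high. Origin: centre of its underside. Leave alone.
There are look-alikes about, which are no part of the job. Several things have the shape of the tray; the one meant has the colours described above.

How it is judged:
By the outcome, as a careful person would: the job done as asked, in the order asked, and still so for the second after the job is handed in, with the robot touching nothing.
It also fails if it takes over 64 s, if anything falls off the work surface, if the arm or the gripper's body presses on something with over 40 N, if the wrist force passes 120 N, or if a joint passes its speed limit or range.

ROBOT

A 6-joint arm with a two-finger parallel gripper is mounted at the origin on the work surface. World frame = base frame: x ahead of the robot, y to its left, z up, the work surface at z = 0. Lengths are in m, angles in rad, forces in N, time in s.
With the tool pointing down it reaches from about 0.275 to 0.775 m from the base axis. Payload 14.6 kg.
Tool frame: the origin (TCP) lies on the front face of the gripper's body, between the roots of the fingers; the fingertips stand 73 mm ahead of it and the grasp point (between the pads) lies 54 mm ahead of it; z points along the fingers, y is the line along which they close (so a half turn about z gives the same grasp; the last joint's range is limited). The gripper opens to 85 mm and grips with 20 to 120 N. Pads are 22 mm wide; open, the fingers measure 114 mm over their backs; the gripper's body (76 mm by 85 mm) begins 54 mm behind the grasp point. The pads swing forward as they close: fully open they stand 13 mm farther back than shut.
Start: joints at [-1.31, 0.263, -0.048, 1.259, 0, 1.415], TCP at [0.212, -0.48, 0.304] pointing down, gripper open.
Joint ranges: [-2.65, 2.65], [-0.89, 1.7], [-1.18, 1.37], [-2.13, 2.11], [-1.35, 1.29], [-3.14, 3.14]. Speed limits (rad/s): [1.89, 1.89, 2.57, 2.79, 3.14, 3.14].

INTERFACE

Orientations are given as a 3x3 rotation matrix whose columns are the frame's x, y, z axes.
In Python, from workcell import ctrl gives the robot as it stands.
- The arm moves only by the tool send_rows, never from a script. Its arguments are lists of equal length, an entry for each row: "jaw": the opening, from -1 (shut) to 1 (fully open); "travel": the shift along the world's x, y, z in cm, a list of three; "twist": the turn, a rotation vector about the world's x, y, z in rad, a list of three. A call has 1 to 20 rows; each row is the pose to reach, as a shift and turn from the pose commanded when the call began; what a row does not reach only later rows make up. A row lasts 1/8 s, in which the tool goes at most 62.5 mm and 10.7 degrees, less where a joint would pass 70% of its speed; a pose out of reach is approached as far as the arm can. A call with a gripper value outside its range is refused whole. The fingers move at their own pace and stop on an object; "newtons" is the grip in N (left out, the last holds). Time passes only in rows, so rows that repeat a pose let the fingers close. It gives the time, the measured TCP pose, the force, the opening and the grip force at its end, in the units of the state.
- ctrl.get_state(): the state, without advancing time (a new reading comes with each control period).
- ctrl.capture(name): name is "scene" or "top"; returns a dict with "pixels" (384x512x3 uint8, red, green, blue), "K" (3x3 intrinsics, pixels), "k1" (the pictures are not rectified: a ray, as slopes to the right and down, at radius r is drawn at 1 + k1 r^2 times it, then the intrinsics apply), "R" (3x3) and "t" (3): a world point X has camera coordinates R X + t. Camera axes: x right, y down, z forward; pixel columns grow to the right and rows downward; lengths in m; the calibration is good to about 2 mm. A picture is of the moment at which its call begins. There is no depth.
- ctrl.finish_job(): hands the job in; it is judged then, once.
Trained networks look in a picture, given as the dict that the camera call returned (one of the last four; its "shot" number tells which), for a name from the list of things; names that differ only in an ending like _2 or _b are one class to them, and where a whole thing is asked for, a point or a joint stands for the part that bears it (a point fixed in the world has none). Each returns a list of dicts, best first, with "score" (0 to 1); they miss things now and then, are a little off and sometimes report something else, mostly with a low value. They report only what shows in the picture. A call takes as long as a camera call. They do not tell look-alikes from the thing itself.
- ctrl.trace(picture, target): "pixels" (384x512 bool, what is visible of it) and "bbox" ([left, top, right, bottom] in pixels, round what is visible of it).
- ctrl.pinpoint(picture, target): "location" ([column, row] in pixels: a listed point, or the origin of a listed thing).
The state is a dict: "time": time; "joints": joint angles; "joint_vel": joint speeds; "joint_efforts": joint torques, N m; "ee_pos": TCP position; "orientation": TCP orientation; "ft_force": force on the tool from outside, world axes, zero at the start; "torque": the same for the moment, N m; "finger_gap": finger opening in m; "gripper_force": force on a finger pad.
Only numpy, scipy, OpenCV 4.12 (cv2) and the standard library are available. Lean on these libraries where they do the work, as an engineer would, in place of code of your own. Each camera call takes 0.05 s, during which the arm holds its last target. There are 200 camera calls.

## Working session

There is one attempt and no reset: what is moved stays moved. The work goes in short steps, Python scripts to look and compute and a tool call to move; the robot and the scene stay as the last step left them, time stands still between calls to the robot, and variables do not carry over. Pictures are saved under pics/ and viewed, at most 10 in all, crops included, and the job is handed in when it is done.

Besides the shell and the picture viewer there is one more tool, called in YAML: its name, and indented under it one key for each argument. send_rows: Moves the arm, as the interface text tells. Its arguments: {"type":"object","properties":{"jaw":{"type":"array","items":{"type":"number"}},"travel":{"type":"array","items":{"type":"array","items":{"type":"number"}}},"twist":{"type":"array","items":{"type":"array","items":{"type":"number"}}},"newtons":{"type":"number"}},"required":["jaw","travel","twist"]}

```bash
mkdir -p pics
cat > h.py <<'E'
import numpy as np, cv2
from workcell import ctrl
def ray(p,uv):
    K=np.array(p["K"]);d=((uv[0]-K[0,2])/K[0,0],(uv[1]-K[1,2])/K[1,1])
    d=np.array(d);u=d.copy()
    for _ in range(20): u=d/(1+p["k1"]*(u@u))
    R=np.array(p["R"]);t=np.array(p["t"])
    return -R.T@t, R.T@np.array([u[0],u[1],1])
def at_z(p,uv,z):
    o,d=ray(p,uv); return o+d*(z-o[2])/d[2]
def tri(l):
    A=np.zeros((3,3));b=np.zeros(3)
    for p,uv in l:
        o,d=ray(p,uv);d=d/np.linalg.norm(d);P=np.eye(3)-np.outer(d,d);A+=P;b+=P@o
    X=np.linalg.solve(A,b)
    return X
def proj(p,X):
    c=np.array(p["R"])@X+np.array(p["t"]);s=c[:2]/c[2];s=s*(1+p["k1"]*(s@s))
    K=np.array(p["K"]);return np.array([K[0,0]*s[0]+K[0,2],K[1,1]*s[1]+K[1,2]])
def save(p,n): cv2.imwrite("pics/"+n,p["pixels"][:,:,::-1])
E
python3 - <<'E'
from h import *
np.set_printoptions(precision=3,suppress=True)
P={n:ctrl.capture(n) for n in("scene","top")}
for n,p in P.items():
    save(p,n+"0.png"); print(n,p["k1"],ray(p,(256,192)))
    for t in["track","tray","jar","latch","media_bottle","dishes","wipes"]:
        print(t,[(round(d["score"],2),list(np.round(d["bbox"]))) for d in ctrl.trace(p,t)])
    for t in["track","back_stop","tray","jar","latch_knob","latch_pivot"]:
        print(t,[(round(d["score"],2),list(np.round(d["location"],1))) for d in ctrl.pinpoint(p,t)])
big=np.hstack([P["scene"]["pixels"],P["top"]["pixels"]])
E
```

```text
scene -0.07546014749638635 (array([1.079, 0.183, 0.825]), array([-0.575, -0.253, -0.778]))
track [(0.62, [np.float64(153.0), np.float64(160.0), np.float64(444.0), np.float64(293.0)])]
tray [(0.86, [np.float64(100.0), np.float64(140.0), np.float64(152.0), np.float64(198.0)]), (0.73, [np.float64(210.0), np.float64(103.0), np.float64(272.0), np.float64(155.0)]), (0.73, [np.float64(221.0), np.float64(169.0), np.float64(237.0), np.float64(199.0)]), (0.7, [np.float64(189.0), np.float64(162.0), np.float64(261.0), np.float64(215.0)])]
jar [(0.59, [np.float64(220.0), np.float64(170.0), np.float64(237.0), np.float64(199.0)])]
latch [(0.88, [np.float64(250.0), np.float64(229.0), np.float64(310.0), np.float64(252.0)])]
media_bottle [(0.68, [np.float64(127.0), np.float64(231.0), np.float64(166.0), np.float64(282.0)]), (0.2, [np.float64(156.0), np.float64(159.0), np.float64(441.0), np.float64(292.0)])]
dishes [(0.58, [np.float64(309.0), np.float64(319.0), np.float64(358.0), np.float64(369.0)])]
wipes [(0.98, [np.float64(218.0), np.float64(279.0), np.float64(286.0), np.float64(338.0)])]
track [(0.9
[... 1393 characters left out ...]
64(243.0), np.float64(167.0)])]
dishes [(0.78, [np.float64(152.0), np.float64(96.0), np.float64(184.0), np.float64(130.0)])]
wipes [(0.93, [np.float64(201.0), np.float64(89.0), np.float64(250.0), np.float64(129.0)])]
track [(0.78, [np.float64(246.4), np.float64(191.6)])]
back_stop [(0.59, [np.float64(160.3), np.float64(200.2)])]
tray [(0.98, [np.float64(317.2), np.float64(280.2)]), (0.97, [np.float64(384.8), np.float64(185.2)]), (0.85, [np.float64(285.0), np.float64(185.3)])]
jar [(0.7, [np.float64(282.5), np.float64(184.1)])]
latch_knob [(0.56, [np.float64(237.9), np.float64(140.4)])]
latch_pivot [(0.81, [np.float64(206.7), np.float64(158.3)]), (0.7, [np.float64(285.5), np.float64(182.8)])]
```

Run:
```python
from h import *
np.set_printoptions(precision=4,suppress=True)
P={n:ctrl.capture(n) for n in("scene","top")}
s,t=P["scene"],P["top"]
def c(n,a,b):
    X=tri([(s,a),(t,b)]);print(n,X,"res px",proj(s,X)-a,proj(t,X)-b);return X
T=c("track",(273.6,220.5),(246.4,191.6))
B=c("stop",(377.4,225.6),(160.3,200.2))
Y=c("tray",(224.4,194.7),(285,185.3))
J=c("jar",(226.4,194.7),(282.5,184.1))
K=c("knob",(254.1,228.8),(237.9,140.4))
V=c("pivot",(307.9,235.5),(206.7,158.3))
# fit track pose: local points
L=np.array([[0,0],[.24,0],[.088,-.09]])
W=np.array([T[:2],B[:2],V[:2]])
Lc=L-L.mean(0);Wc=W-W.mean(0)
a=np.arctan2((Lc[:,0]*Wc[:,1]-Lc[:,1]*Wc[:,0]).sum(),(Lc*Wc).sum())
R=np.array([[np.cos(a),-np.sin(a)],[np.sin(a),np.cos(a)]]);o=W.mean(0)-R@L.mean(0)
print("yaw",a,"o",o,"resid",W-(L@R.T+o))
for n,X in(("tray",Y),("jar",J),("knob",K)):print(n,R.T@(X[:2]-o))
for n,p,box in(("s",s,(90,90,450,300)),("t",t,(95,80,435,320))):
    x0,y0,x1,y1=box;im=cv2.resize(p["pixels"][y0:y1,x0:x1],None,fx=2.2,fy=2.2,interpolation=cv2.INTER_CUBIC)
    cv2.imwrite(f"pics/{n}1.png",im[:,:,::-1])
```

```text
track [ 0.5338 -0.013   0.0005] res px [-1.3464 -0.0839] [-1.0581  0.3814]
stop [0.5004 0.2185 0.0778] res px [-1.414   0.0123] [-1.1025  0.2528]
tray [ 0.5486 -0.1292  0.0549] res px [1.5995 0.1325] [ 1.2648 -0.5584]
jar [ 0.551  -0.1221  0.0615] res px [1.6638 0.1345] [ 1.3129 -0.5772]
knob [ 0.6553 -0.0028  0.1342] res px [1.7732 0.1011] [ 1.2701 -0.5105]
pivot [0.6102 0.0898 0.1081] res px [-2.2994 -0.1037] [-1.6982  0.5161]
yaw 1.7246771766754752 o [ 0.5353 -0.0142] resid [[-0.0015  0.0012]
 [ 0.0019 -0.0045]
 [-0.0005  0.0033]]
tray [-0.1157  0.0045]
jar [-0.1091  0.001 ]
knob [-0.0072 -0.1204]
```

View pics/s1.png

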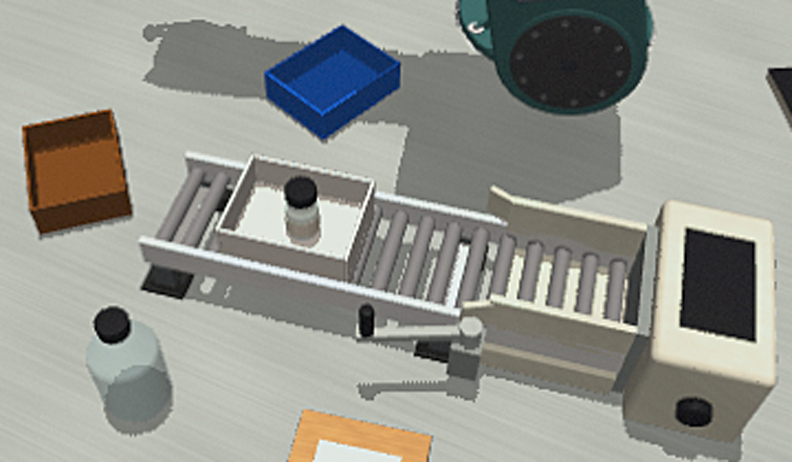

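View pics/t1.png

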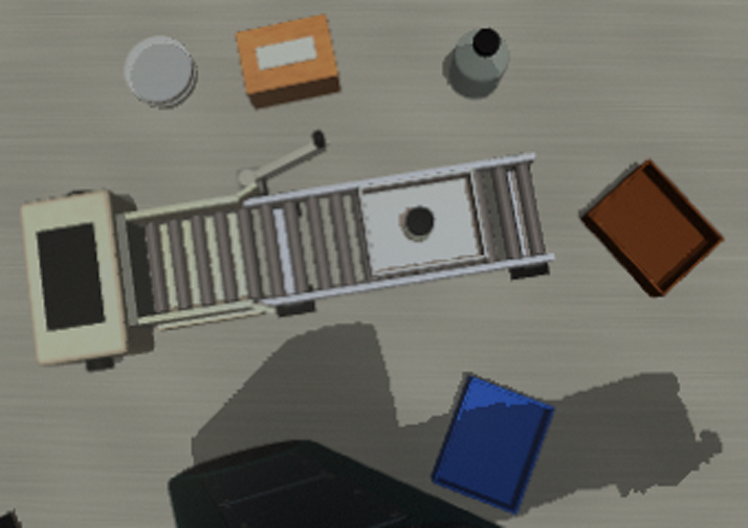

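The tray in question is the white one on the rollers, at about (225,188) in scene and (283,182) in top. The look-alikes are a brown one (scene (126,168), top (388,183)) and a blue one (scene (240,127), top (320,283)), both off the track. The enlarged crops confirm this: white with the jar in it. The latch is swung slightly past open, clear of the rail. Next I refine the track pose by a joint fit.

```bash
cat > fit.py <<'E'
from h import *
from scipy.optimize import least_squares
def S(u,v):return (90+u/2.2,90+v/2.2)
def T(u,v):return (95+u/2.2,80+v/2.2)
def run(s,t):
    obs=[(s,(377.4,225.6),(.24,0,.06)),(s,(307.9,235.5),(.088,-.09,.092)),(s,(273.6,220.5),(0,0,0)),
     (t,(160.3,200.2),(.24,0,.06)),(t,(206.7,158.3),(.088,-.09,.092)),(t,(246.4,191.6),(0,0,0)),
     (s,S(187,153),(-.27,.062,.072)),(s,S(140,238),(-.27,-.062,.072)),(t,T(535,154),(-.27,-.062,.072)),(t,T(553,257),(-.27,.062,.072))]
    tr=[(s,S(257,155),(-.07,.055,.105)),(s,S(376,180),(.07,.055,.105)),(s,S(218,230),(-.07,-.055,.105)),
     (t,T(360,188),(.07,-.055,.105)),(t,T(470,174),(-.07,-.055,.105)),(t,T(485,258),(-.07,.055,.105)),(t,T(372,276),(.07,.055,.105))]
    def w(q,l):
        c,n=np.cos(q[2]),np.sin(q[2]);return np.array([q[0]+c*l[0]-n*l[1],q[1]+n*l[0]+c*l[1],l[2]])
    f=lambda q:np.array([proj(p,w(q,l))-uv for p,uv,l in obs])
    g=lambda q:np.array([proj(p,w(q,l))-uv for p,uv,l in tr])
    q=least_squares(lambda q:f(q).ravel(),[.535,-.014,1.72],loss="soft_l1").x
    r=least_squares(lambda q:g(q).ravel(),[.55,-.13,1.72],loss="soft_l1").x
    return q,r,f(q),g(r),w
E
python3 - <<'E'
from fit import *
np.set_printoptions(precision=4,suppress=True)
s,t=ctrl.capture("scene"),ctrl.capture("top")
q,r,a,b,w=run(s,t);print(q,r);print(a);print(b)
c,n=np.cos(q[2]),np.sin(q[2]);print("tray in track",np.array([[c,n],[-n,c]])@(r[:2]-q[:2]))
print("knob",[at_z(p,u,.126) for p,u in((s,(254.1,228.8)),(t,(237.9,140.4)))])
for l in[(-.225,0),(.089,0),(.08,-.09),(.088,-.09),(-.03,-.145)]:print(l,w(q,(*l,0)))
x=ctrl.get_state();print(x["time"],x["ee_pos"],x["orientation"],x["ft_force"],x["finger_gap"])
E
```

```text
[ 0.5328 -0.0138  1.7397] [ 0.5514 -0.1258  1.7322]
[[-0.5663  2.4991]
 [-3.309   2.5139]
 [-1.4921 -0.3641]
 [-0.9157  3.6388]
 [-0.1346  2.9604]
 [-0.7865  0.7308]
 [-0.7246  0.5819]
 [ 0.4009 -0.5053]
 [-0.6121  1.4718]
 [-0.2306 -1.0567]]
[[-1.6505 -0.9617]
 [ 0.7565 -0.2207]
 [-0.7425 -0.5589]
 [-2.0911 -0.4503]
 [ 0.0155 -2.2206]
 [ 0.339   0.3684]
 [-1.1546  0.4263]]
tray in track [-0.1135  0.0006]
knob [array([ 0.6516, -0.0084,  0.126 ]), array([0.656 , 0.0011, 0.126 ])]
(-0.225, 0) [ 0.5707 -0.2356  0.    ]
(0.089, 0) [0.5179 0.074  0.    ]
(0.08, -0.09) [0.6081 0.0802 0.    ]
(0.088, -0.09) [0.6068 0.0881 0.    ]
(-0.03, -0.145) [ 0.6808 -0.019   0.    ]
1.6 [ 0.212  -0.4803  0.3039] [[ 0.9148  0.4039 -0.    ]
 [ 0.4039 -0.9148  0.    ]
 [-0.     -0.     -1.    ]] [-0.2377 -0.0416 -0.3476] 0.08523809634271665
```

send_rows:
  jaw: [-1,-1,-1,-1,-1,-1,-1,-1,-1,-1,-1,-1,-1,-1,-1,-1,-1]
  travel:
    - [3,2,0]
    - [6,4.1,0]
    - [9,6.1,0]
    - [12,8.1,0]
    - [15,10.2,0]
    - [18,12.2,0]
    - [21,14.2,0]
    - [24,16.3,0]
    - [27,18.3,0]
    - [30,20.3,0]
    - [33,22.4,0]
    - [36,24.4,0]
    - [36,24.4,0]
    - [36,24.4,-3]
    - [36,24.4,-7]
    - [36,24.4,-10]
    - [36,24.4,-10]
  twist:
    - [0,0,0.11]
    - [0,0,0.22]
    - [0,0,0.33]
    - [0,0,0.44]
    - [0,0,0.55]
    - [0,0,0.66]
    - [0,0,0.77]
    - [0,0,0.88]
    - [0,0,0.99]
    - [0,0,1.1]
    - [0,0,1.21]
    - [0,0,1.32]
    - [0,0,1.32]
    - [0,0,1.32]
    - [0,0,1.32]
    - [0,0,1.32]
    - [0,0,1.32]

```text
time: 3.72
ee_pos: [0.5708, -0.2362, 0.2024]
orientation: [[-0.163, 0.987, -0.003], [0.987, 0.163, 0.002], [0.002, -0.003, -1.0]]
ft_force: [0.2, -0.3, 1.4]
finger_gap: -0.0003
gripper_force: 0.0
```

Run:
```python
from h import *
s,t=ctrl.capture("scene"),ctrl.capture("top")
a=cv2.resize(s["pixels"][110:270,120:320],None,fx=2,fy=2,interpolation=2);b=cv2.resize(t["pixels"][110:270,190:390],None,fx=2,fy=2,interpolation=2)
cv2.imwrite("pics/b.png",np.hstack([a,b])[:,:,::-1])
```

```text
(no output)
```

View pics/b.png

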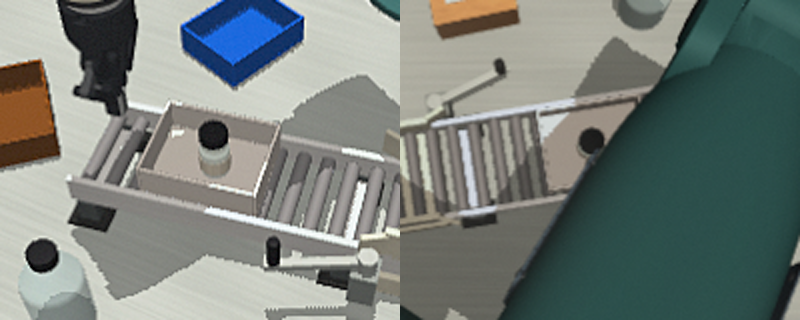

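The fingers (black, at about (110,95) in the left crop) stand centred behind the tray's rear wall, with a clear gap, and are still high. I'll lower them and make gentle contact.

send_rows:
  jaw: [-1,-1,-1,-1,-1,-1,-1,-1,-1,-1,-1,-1,-1,-1]
  travel:
    - [0,0,-1.5]
    - [0,0,-3]
    - [0,0,-4.7]
    - [0,0,-4.7]
    - [-0.08,0.5,-4.7]
    - [-0.16,1,-4.7]
    - [-0.25,1.5,-4.7]
    - [-0.33,2,-4.7]
    - [-0.38,2.3,-4.7]
    - [-0.43,2.6,-4.7]
    - [-0.48,2.9,-4.7]
    - [-0.53,3.2,-4.7]
    - [-0.58,3.5,-4.7]
    - [-0.63,3.8,-4.7]
  twist:
    - [0,0,0]
    - [0,0,0]
    - [0,0,0]
    - [0,0,0]
    - [0,0,0]
    - [0,0,0]
    - [0,0,0]
    - [0,0,0]
    - [0,0,0]
    - [0,0,0]
    - [0,0,0]
    - [0,0,0]
    - [0,0,0]
    - [0,0,0]

```text
time: 5.58
ee_pos: [0.5657, -0.1981, 0.1569]
orientation: [[-0.164, 0.986, 0.0], [0.986, 0.164, -0.0], [-0.0, 0.0, -1.0]]
ft_force: [0.8, -0.7, -0.3]
finger_gap: 0.0003
gripper_force: 0.4
```

Run:
```python
from h import *
s=ctrl.capture("scene")
a=cv2.resize(s["pixels"][110:270,120:320],None,fx=3,fy=3,interpolation=2)
cv2.imwrite("pics/c.png",a[:,:,::-1])
x=ctrl.get_state();print(x["ee_pos"],x["ft_force"])
print([d for d in ctrl.pinpoint(s,"tray")],ctrl.pinpoint(s,"jar"))
```

```text
[ 0.56561274 -0.19775281  0.15685435] [0.63799758 0.71854192 0.03892146]
[{'location': [240.2, 134.5], 'score': 0.94}, {'location': [126.4, 170.9], 'score': 0.66}, {'location': [228.3, 196.8], 'score': 0.64}] [{'location': [233.5, 194.6], 'score': 0.61}]
```

View pics/c.png

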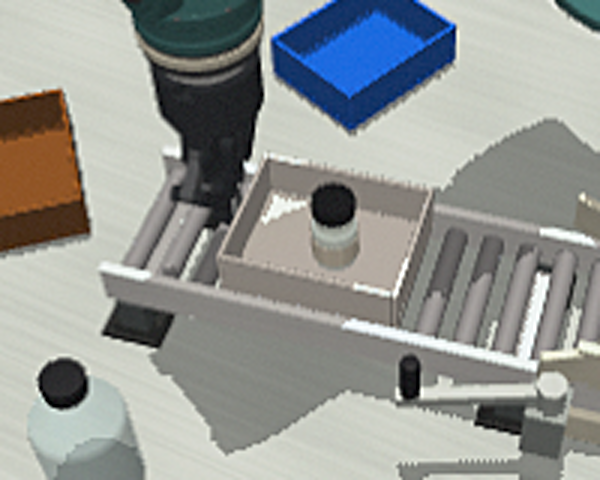

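send_rows:
  jaw: [-1,-1,-1,-1,-1,-1,-1,-1,-1,-1,-1,-1,-1,-1,-1,-1,-1,-1,-1,-1]
  travel:
    - [-0.05,0.3,0]
    - [-0.12,0.7,0]
    - [-0.2,1.2,0]
    - [-0.3,1.8,0]
    - [-0.4,2.4,0]
    - [-0.5,3,0]
    - [-0.6,3.6,0]
    - [-0.7,4.2,0]
    - [-0.8,4.8,0]
    - [-0.9,5.4,0]
    - [-1,6,0]
    - [-1.1,6.6,0]
    - [-1.2,7.2,0]
    - [-1.3,7.8,0]
    - [-1.4,8.4,0]
    - [-1.5,9,0]
    - [-1.6,9.6,0]
    - [-1.7,10.2,0]
    - [-1.8,10.8,0]
    - [-1.9,11.4,0]
  twist:
    - [0,0,0]
    - [0,0,0]
    - [0,0,0]
    - [0,0,0]
    - [0,0,0]
    - [0,0,0]
    - [0,0,0]
    - [0,0,0]
    - [0,0,0]
    - [0,0,0]
    - [0,0,0]
    - [0,0,0]
    - [0,0,0]
    - [0,0,0]
    - [0,0,0]
    - [0,0,0]
    - [0,0,0]
    - [0,0,0]
    - [0,0,0]
    - [0,0,0]

```text
time: 8.22
ee_pos: [0.5467, -0.0839, 0.1569]
orientation: [[-0.164, 0.986, -0.0], [0.986, 0.164, -0.0], [-0.0, -0.0, -1.0]]
ft_force: [-0.6, -1.1, 0.5]
finger_gap: -0.0003
gripper_force: 0.4
```

send_rows:
  jaw: [-1,-1,-1,-1,-1,-1,-1,-1,-1,-1,-1,-1,-1,-1,-1,-1,-1,-1,-1,-1]
  travel:
    - [-0.1,0.6,0]
    - [-0.2,1.2,0]
    - [-0.3,1.8,0]
    - [-0.4,2.4,0]
    - [-0.5,3,0]
    - [-0.6,3.6,0]
    - [-0.7,4.2,0]
    - [-0.8,4.8,0]
    - [-0.9,5.4,0]
    - [-1,6,0]
    - [-1.1,6.6,0]
    - [-1.2,7.2,0]
    - [-1.3,7.8,0]
    - [-1.4,8.4,0]
    - [-1.5,9,0]
    - [-1.58,9.5,0]
    - [-1.65,9.9,0]
    - [-1.7,10.2,0]
    - [-1.73,10.4,0]
    - [-1.75,10.5,0]
  twist:
    - [0,0,0]
    - [0,0,0]
    - [0,0,0]
    - [0,0,0]
    - [0,0,0]
    - [0,0,0]
    - [0,0,0]
    - [0,0,0]
    - [0,0,0]
    - [0,0,0]
    - [0,0,0]
    - [0,0,0]
    - [0,0,0]
    - [0,0,0]
    - [0,0,0]
    - [0,0,0]
    - [0,0,0]
    - [0,0,0]
    - [0,0,0]
    - [0,0,0]

```text
time: 10.72
ee_pos: [0.5293, 0.0208, 0.1569]
orientation: [[-0.164, 0.986, 0.0], [0.986, 0.164, -0.0], [-0.0, 0.0, -1.0]]
ft_force: [-0.1, -0.6, -0.4]
finger_gap: -0.0005
gripper_force: 0.3
```

Run:
```python
from h import *
s=ctrl.capture("scene")
a=cv2.resize(s["pixels"][130:310,220:460],None,fx=3,fy=3,interpolation=2)
cv2.imwrite("pics/d.png",a[:,:,::-1])
```

```text
(no output)
```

View pics/d.png

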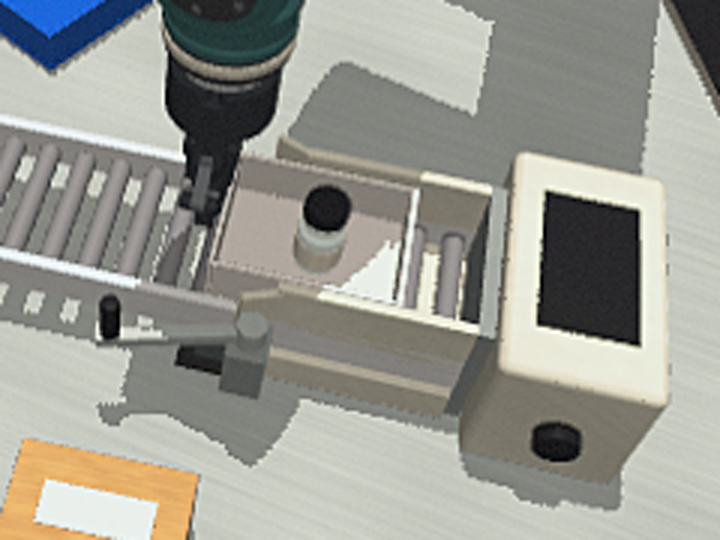

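The tray is in the bay with the jar standing. The rollers still visible between it and the stop ((415..470, 260) in the crop) put it about 5 cm short. I'll carry on slowly.

send_rows:
  jaw: [-1,-1,-1,-1,-1,-1,-1,-1,-1,-1,-1,-1,-1,-1,-1,-1]
  travel:
    - [-0.03,0.2,0]
    - [-0.1,0.6,0]
    - [-0.17,1,0]
    - [-0.23,1.4,0]
    - [-0.3,1.8,0]
    - [-0.37,2.2,0]
    - [-0.43,2.6,0]
    - [-0.5,3,0]
    - [-0.55,3.3,0]
    - [-0.6,3.6,0]
    - [-0.64,3.85,0]
    - [-0.68,4.05,0]
    - [-0.7,4.2,0]
    - [-0.72,4.3,0]
    - [-0.73,4.4,0]
    - [-0.75,4.5,0]
  twist:
    - [0,0,0]
    - [0,0,0]
    - [0,0,0]
    - [0,0,0]
    - [0,0,0]
    - [0,0,0]
    - [0,0,0]
    - [0,0,0]
    - [0,0,0]
    - [0,0,0]
    - [0,0,0]
    - [0,0,0]
    - [0,0,0]
    - [0,0,0]
    - [0,0,0]
    - [0,0,0]

```text
time: 12.78
ee_pos: [0.5217, 0.0658, 0.1569]
orientation: [[-0.164, 0.986, -0.0], [0.986, 0.164, -0.0], [-0.0, -0.0, -1.0]]
ft_force: [0.3, -0.5, 0.9]
finger_gap: 0.0
gripper_force: 0.3
```

send_rows:
  jaw: [-1,-1,-1,-1]
  travel:
    - [-0.02,0.1,0]
    - [-0.03,0.2,0]
    - [-0.05,0.3,0]
    - [-0.07,0.4,0]
  twist:
    - [0,0,0]
    - [0,0,0]
    - [0,0,0]
    - [0,0,0]

```text
time: 13.28
ee_pos: [0.521, 0.0698, 0.1569]
orientation: [[-0.164, 0.986, -0.0], [0.986, 0.164, 0.0], [0.0, -0.0, -1.0]]
ft_force: [0.1, -0.1, -0.4]
finger_gap: 0.0
gripper_force: 0.3
```

send_rows:
  jaw: [-1,-1,-1]
  travel:
    - [-0.01,0.07,0]
    - [-0.02,0.13,0]
    - [-0.03,0.2,0]
  twist:
    - [0,0,0]
    - [0,0,0]
    - [0,0,0]

```text
time: 13.65
ee_pos: [0.5207, 0.0718, 0.1569]
orientation: [[-0.164, 0.986, -0.0], [0.986, 0.164, -0.0], [-0.0, -0.0, -1.0]]
ft_force: [-0.4, -1.8, 0.6]
finger_gap: 0.0003
gripper_force: 0.3
```

Run:
```python
from h import *
s=ctrl.capture("scene")
a=cv2.resize(s["pixels"][150:280,280:440],None,fx=4,fy=4,interpolation=2)
cv2.imwrite("pics/e.png",a[:,:,::-1])
```

```text
(no output)
```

View pics/e.png

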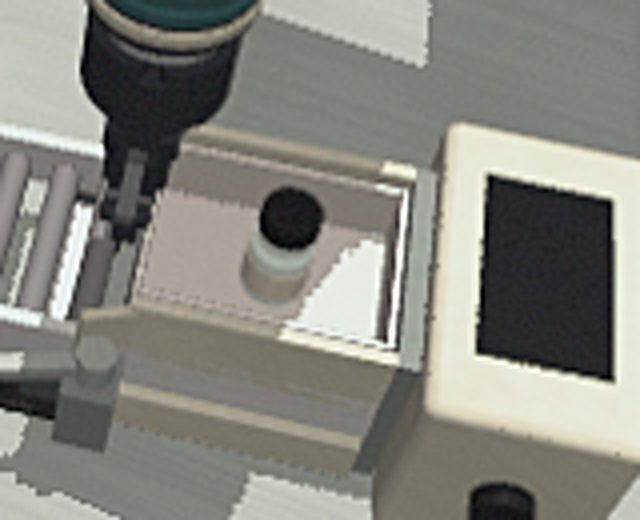

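The tray's front edge is within a few mm of the stop face (about (405,260) in the crop) and the jar is upright. I'll feel for the stop in millimetres.

send_rows:
  jaw: [-1,-1]
  travel:
    - [-0.01,0.05,0]
    - [-0.02,0.1,0]
  twist:
    - [0,0,0]
    - [0,0,0]

```text
time: 13.95
ee_pos: [0.5206, 0.0728, 0.1569]
orientation: [[-0.164, 0.986, 0.0], [0.986, 0.164, 0.0], [0.0, 0.0, -1.0]]
ft_force: [-0.2, -0.5, -0.2]
finger_gap: 0.0002
gripper_force: 0.3
```

send_rows:
  jaw: [-1,-1]
  travel:
    - [-0.01,0.05,0]
    - [-0.02,0.1,0]
  twist:
    - [0,0,0]
    - [0,0,0]

```text
time: 14.2
ee_pos: [0.5205, 0.0732, 0.1569]
orientation: [[-0.164, 0.986, 0.0], [0.986, 0.164, -0.002], [-0.002, 0.0, -1.0]]
ft_force: [2.2, -9.3, -1.4]
finger_gap: 0.0001
gripper_force: 4.5
```

It's home: a gentle 9.5 N at the stop. Next I plan the latch sweep.

Run:
```python
from h import *
np.set_printoptions(precision=3,suppress=True)
x=ctrl.get_state();print(x["joints"],x["ft_force"],x["ee_pos"])
s,t=ctrl.capture("scene"),ctrl.capture("top")
for n,p in(("s",s),("t",t)):
    for k in("latch_knob","latch_pivot"):
        print(n,k,[(d["score"],d["location"],at_z(p,d["location"],.126 if k[6]=="k" else .092)) for d in ctrl.pinpoint(p,k)[:2]])
yaw=1.737;pv=np.array([.606,.088])
e=np.array(x["ee_pos"])
for th in(2.1,1.87,1.7,1.5,1.3,1.1,.9,.7,.5,.3,.15,0):
    a=yaw+np.pi/2+th;k=pv+.1*np.array([np.cos(a),np.sin(a)]);f=k+.018*np.array([-np.sin(a),np.cos(a)])
    print(th,"knob",k,"finger",f,"d cm",(f-e[:2])*100)
```

```text
[-0.015  0.354 -0.335  0.881 -0.002  1.391] [ 2.18  -9.299 -1.375] [0.521 0.073 0.157]
s latch_knob [(0.76, [253.9, 227.4], array([ 0.649, -0.01 ,  0.126])), (0.57, [345.3, 222.6], array([0.558, 0.156, 0.126]))]
s latch_pivot [(0.58, [307.9, 237.2], array([0.602, 0.094, 0.092]))]
t latch_knob [(0.67, [208.9, 160.2], array([0.603, 0.076, 0.126])), (0.62, [236.9, 140.3], array([0.656, 0.004, 0.126]))]
t latch_pivot [(0.88, [207.2, 158.3], array([0.615, 0.087, 0.092]))]
2.1 knob [0.67  0.011] finger [0.684 0.023] d cm [16.334 -5.046]
1.87 knob [ 0.651 -0.001] finger [0.667 0.007] d cm [14.641 -6.65 ]
1.7 knob [ 0.635 -0.008] finger [ 0.652 -0.002] d cm [13.178 -7.564]
1.5 knob [ 0.616 -0.012] finger [ 0.633 -0.01 ] d cm [11.289 -8.304]
1.3 knob [ 0.596 -0.011] finger [ 0.613 -0.013] d cm [ 9.291 -8.655]
1.1 knob [ 0.576 -0.007] finger [ 0.593 -0.013] d cm [ 7.263 -8.601]
0.9 knob [0.558 0.   ] finger [ 0.573 -0.008] d cm [ 5.286 -8.145]
0.7 knob [0.541 0.012] finger [0.555 0.   ] d cm [ 3.439 -7.306]
0.5 knob [0.527 0.026] finger [0.539 0.012] d cm [ 1.796 -6.116]
0.3 knob [0.517 0.043] finger [0.525 0.027] d cm [ 0.421 -4.624]
0.15 knob [0.511 0.057] finger [0.517 0.04 ] d cm [-0.399 -3.342]
0 knob [0.507 0.071] finger [0.51  0.054] d cm [-1.019 -1.951]
```

send_rows:
  jaw: [-1,-1,-1,-1,-1,-1,-1,-1,-1,-1,-1,-1,-1,-1,-1,-1,-1,-1,-1,-1]
  travel:
    - [0.2,-1,0]
    - [0.5,-3,0]
    - [0.5,-3.5,3]
    - [0.5,-4,7]
    - [1,-4.2,9]
    - [2.5,-4.4,9]
    - [4.5,-4.6,9]
    - [6.5,-4.8,9]
    - [8.5,-5,9]
    - [10.5,-5.2,9]
    - [12.5,-5.4,9]
    - [14,-5.4,9]
    - [15.5,-5.4,9]
    - [17.1,-5.4,9]
    - [17.1,-5.4,9]
    - [17.1,-5.4,9]
    - [17.1,-5.4,6]
    - [17.1,-5.4,3]
    - [17.1,-5.4,1.6]
    - [17.1,-5.4,1.6]
  twist:
    - [0,0,0]
    - [0,0,0]
    - [0,0,0]
    - [0,0,0.15]
    - [0,0,0.3]
    - [0,0,0.45]
    - [0,0,0.6]
    - [0,0,0.75]
    - [0,0,0.9]
    - [0,0,1.05]
    - [0,0,1.2]
    - [0,0,1.35]
    - [0,0,1.5]
    - [0,0,1.65]
    - [0,0,1.8]
    - [0,0,1.87]
    - [0,0,1.87]
    - [0,0,1.87]
    - [0,0,1.87]
    - [0,0,1.87]

```text
time: 17.0
ee_pos: [0.6911, 0.0195, 0.1724]
orientation: [[-0.894, -0.448, -0.001], [-0.448, 0.894, 0.0], [0.001, 0.001, -1.0]]
ft_force: [0.7, -0.1, 0.3]
finger_gap: 0.0
gripper_force: 0.0
```

Run:
```python
from h import *
s=ctrl.capture("scene")
a=cv2.resize(s["pixels"][150:350,210:440],None,fx=3,fy=3,interpolation=2)
cv2.imwrite("pics/f.png",a[:,:,::-1])
```

```text
(no output)
```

View pics/f.png

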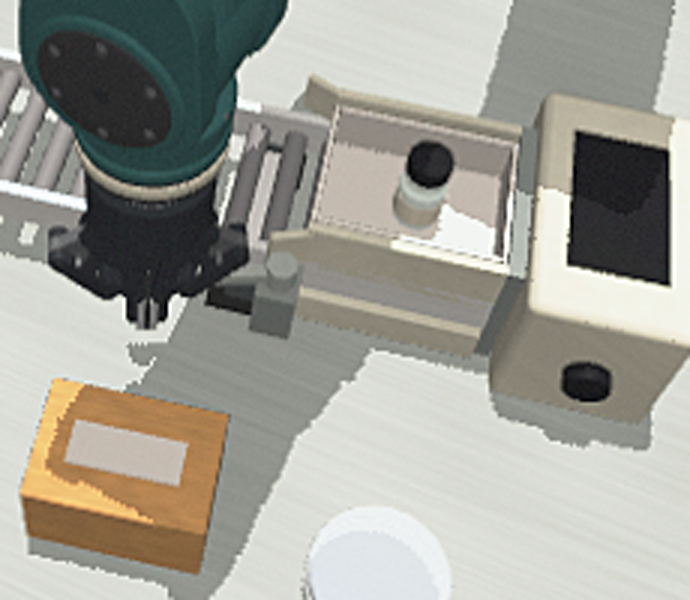

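The tray is at the stop with the jar upright, and the fingers stand just outside the knob. I'll sweep it along the arc.

send_rows:
  jaw: [-1,-1,-1,-1,-1,-1,-1,-1,-1,-1,-1,-1,-1,-1,-1,-1,-1,-1,-1,-1]
  travel:
    - [-0.6,-0.3,0]
    - [-1.2,-0.6,0]
    - [-1.8,-0.9,0]
    - [-2.4,-1.25,0]
    - [-3.1,-1.7,0]
    - [-3.9,-2.15,0]
    - [-4.8,-2.6,0]
    - [-5.8,-2.95,0]
    - [-6.8,-3.15,0]
    - [-7.8,-3.25,0]
    - [-8.8,-3.28,0]
    - [-9.8,-3.25,0]
    - [-10.8,-3.05,0]
    - [-11.8,-2.75,0]
    - [-12.7,-2.4,0]
    - [-13.6,-1.95,0]
    - [-14.4,-1.4,0]
    - [-15.2,-0.75,0]
    - [-15.9,0,0]
    - [-16.6,0.75,0]
  twist:
    - [0,0,0]
    - [0,0,0]
    - [0,0,0]
    - [0,0,0]
    - [0,0,-0.08]
    - [0,0,-0.17]
    - [0,0,-0.27]
    - [0,0,-0.37]
    - [0,0,-0.47]
    - [0,0,-0.57]
    - [0,0,-0.67]
    - [0,0,-0.77]
    - [0,0,-0.87]
    - [0,0,-0.97]
    - [0,0,-1.07]
    - [0,0,-1.17]
    - [0,0,-1.27]
    - [0,0,-1.37]
    - [0,0,-1.47]
    - [0,0,-1.57]

```text
time: 19.55
ee_pos: [0.5249, 0.0273, 0.1731]
orientation: [[-0.445, 0.895, 0.001], [0.895, 0.445, -0.0], [-0.0, 0.0, -1.0]]
ft_force: [0.7, -0.8, 0.2]
finger_gap: -0.0003
gripper_force: 0.3
```

Run:
```python
from h import *
s=ctrl.capture("scene")
a=cv2.resize(s["pixels"][150:300,250:440],None,fx=4,fy=4,interpolation=2)
cv2.imwrite("pics/g.png",a[:,:,::-1])
```

```text
(no output)
```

View pics/g.png

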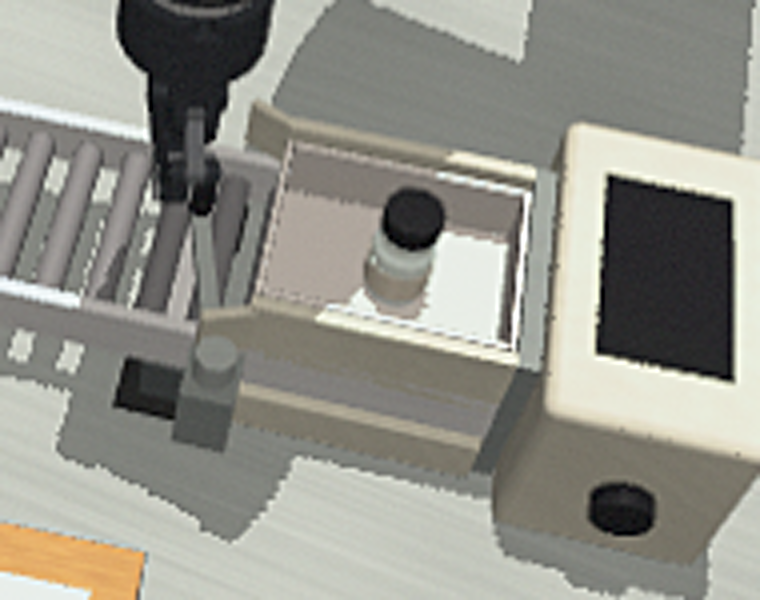

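The arm follows: the bar runs from the pivot (215,360) to the knob under the fingers (200,190). Now the last part, slowly.

send_rows:
  jaw: [-1,-1,-1,-1,-1,-1]
  travel:
    - [-0.3,0.45,0]
    - [-0.55,0.9,0]
    - [-0.8,1.3,0]
    - [-1,1.7,0]
    - [-1.15,2,0]
    - [-1.25,2.2,0]
  twist:
    - [0,0,-0.05]
    - [0,0,-0.1]
    - [0,0,-0.15]
    - [0,0,-0.2]
    - [0,0,-0.25]
    - [0,0,-0.3]

```text
time: 20.35
ee_pos: [0.5127, 0.049, 0.173]
orientation: [[-0.164, 0.986, 0.0], [0.986, 0.164, -0.0], [-0.0, 0.0, -1.0]]
ft_force: [0.2, -0.8, -1.0]
finger_gap: 0.0003
gripper_force: 0.3
```

send_rows:
  jaw: [-1,-1,-1]
  travel:
    - [-0.04,0.15,0]
    - [-0.07,0.3,0]
    - [-0.1,0.45,0]
  twist:
    - [0,0,0]
    - [0,0,0]
    - [0,0,0]

```text
time: 20.72
ee_pos: [0.512, 0.053, 0.173]
orientation: [[-0.165, 0.986, 0.0], [0.986, 0.165, -0.002], [-0.002, -0.0, -1.0]]
ft_force: [-0.5, -13.8, 1.3]
finger_gap: -0.0
gripper_force: 6.9
```

The end stop was felt 20 mm behind the tray contact, where 19 mm was expected. I'll retreat and check.

send_rows:
  jaw: [-1,-1,-1,-1,-1,-1,-1,-1,-1,-1,-1]
  travel:
    - [0.2,-1,0]
    - [0.5,-3,0]
    - [0.5,-4,2]
    - [0.5,-5,6]
    - [0.5,-7,10]
    - [-1,-12,12]
    - [-3,-17,12]
    - [-5,-22,12]
    - [-7,-27,12]
    - [-9,-31,12]
    - [-9,-31,12]
  twist:
    - [0,0,0]
    - [0,0,0]
    - [0,0,0]
    - [0,0,0]
    - [0,0,0]
    - [0,0,0]
    - [0,0,0]
    - [0,0,0]
    - [0,0,0]
    - [0,0,0]
    - [0,0,0]

```text
time: 22.1
ee_pos: [0.4207, -0.2587, 0.2928]
orientation: [[-0.161, 0.987, 0.0], [0.987, 0.161, 0.0], [0.0, 0.0, -1.0]]
ft_force: [-0.1, 0.3, 0.4]
finger_gap: 0.0002
gripper_force: 0.0
```

Run:
```python
from h import *
s,t=ctrl.capture("scene"),ctrl.capture("top")
a=cv2.resize(s["pixels"][150:300,250:440],None,fx=2,fy=2,interpolation=2);b=cv2.resize(t["pixels"][100:250,110:300],None,fx=2,fy=2,interpolation=2)
cv2.imwrite("pics/i.png",np.hstack([a,b])[:,:,::-1])
print(ctrl.get_state()["ft_force"])
```

```text
[-0.57525685 -0.14162507  0.16702018]
```

View pics/i.png

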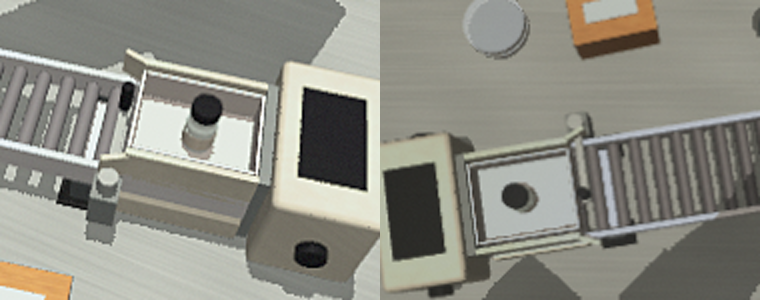

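The latch lies straight across the mouth, with the knob at (127,95) left and (583,193) right. The tray is against the stop with the jar standing, and the bystanders are untouched.

```bash
python3 -c "
from workcell import ctrl
print(ctrl.finish_job())"
```

```text
the job is handed in; nothing more can be done
None
```

Job handed in at about 22 s: the tray is home against the stop (about 9.5 N at contact), the jar is standing, the latch is closed against its end stop, and the bystanders were left alone.

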